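Load the last dose-cup stack and cam-lock the rack's sliding stop

TASK

The loading rack for the medication round needs one more dose-cup stack: flip up the cam lever to free the sliding stop, make room, and stand the tall closed stack (three cups with a lid on) in the lane beside the two that are there. Then slide the stop up until the row of three sits snug against the end plate with next to no play, and flip the cam lever fully down again so that the stop is clamped. Leave the stack without a lid, the short stack, the tablet bottle, the green cup and the carton alone.

Things in the scene. Friction and masses are not known exactly. Their poses are not given: they have to be found in the camera images.
- rack: loading rack, fixed: grey base, x -46 to 80, y -180 to 180 mm, 6 mm thick, with a lane. Origin: on the desk at the middle of the lane; y along the lane away from the end plate, x to the rail at the rear, z up. Lane floor (slick white liner) at z = 7 mm; lips at x = -36 and 36 mm, 20 mm high. End plate 98 mm high, face at y = -170 mm. Rail at x = 52 to 72 mm, top 34 mm high.
- end_face (a point): middle of the end plate's face that the row of stacks is pushed against (rack frame: x 0, y -170, z 54 mm)
- stop (a joint): travel of the sliding stop along the rail in m, 0 to 0.150, growing away from the end plate; its face stands 0.125 m + this value from the end plate. Three stacks pushed together take about 189 to 195 mm, so it reads about 0.064 to 0.070 when the row is snug. Free, it slides with 1.2 N of friction; with the lever down it takes over 20 N.
- stop_face (a point): middle of the stop plate's face towards the stacks (plate 66 mm wide, from 10 to 98 mm high, 7 mm thick); the stop reaches 62 mm back from it, with a flat deck 48 mm high over the lane and a dark saddle on the rail
- stop_grip (a point): centre of the top (92 mm high) of the stop's black grip post: 22 x 22 mm square in the rack's axes, 44 mm tall, standing on the deck 44 mm behind the stop's face and 10 mm to the front of the lane's middle; pinch it from above, fingers closing across the lane (rack x), to slide the stop
- lever (a joint): angle of the black cam lever in rad: 0 upright, stop free; 1.57 flat, pointing to the rear (rack +x), stop clamped (range -0.1 to 1.6). Its cam presses on the rail from about 0.75 on; the last part takes some 4 to 8 N at the handle, and the lever stays where it is left. Hinge parallel to the rail (rack y), 52 mm above the desk at rack x = 62 mm, 31 mm behind the stop's face.
- lever_grip (a point): point in the middle of the lever's black handle, 55 mm from its hinge; the lever is 14 to 16 mm wide (along the rail), 9 to 10 mm thick and 79 mm long from the hinge. Upright, the point is 107 mm high; flat, 52 mm high with free space below down to the desk.
- stack_1: closed dose-cup stack: three nested cups under a press lid, round, 92 mm tall, 62 mm across the body (up to 66 mm high), 65 mm across the lid (79 to 92 mm high). Origin: centre of its underside, z up the stack. 60 to 110 g. It already stands in the lane, against or within 3 mm of the end plate.
- stack_2: closed dose-cup stack: three nested cups under a press lid, round, 92 mm tall, 62 mm across the body (up to 66 mm high), 65 mm across the lid (79 to 92 mm high). Origin: centre of its underside, z up the stack. 60 to 110 g. It already stands in the lane, next to stack_1.
- stack_3: closed dose-cup stack: three nested cups under a press lid, round, 92 mm tall, 62 mm across the body (up to 66 mm high), 65 mm across the lid (79 to 92 mm high). Origin: centre of its underside, z up the stack. 60 to 110 g. It stands loose on the desk to the left of the rack: this is the one to load.
- open_stack: dose-cup stack without a lid, its top cup open, 63 mm across, 88 mm tall; stands loose on the desk to the left of the rack and stays there. Origin: centre of its underside.
- short_stack: short dose-cup stack with a lid, only two cups, 66 x 72 mm across, 71 mm tall; stands loose on the desk to the left of the rack and stays there. Origin: centre of its underside.
- tablet_bottle: white tablet bottle, 48 mm across, 78 mm tall, on the desk behind the rack; stays there. Origin: centre of its underside.
- green_cup: single green cup, 62 mm across with a side tab, 44 mm tall, on the desk to the right of the rack; stays there. Origin: centre of its underside.
- carton: medicine carton lying flat, 50 x 92 x 24 mm, on the desk at the rear left; stays there. Origin: centre of its underside.

How it is judged:
By the outcome, as a careful person would: the job done as asked, in the order asked, and still so for the second after the job is handed in, with the robot touching nothing.
It also fails if it takes over 72 s, if anything falls off the work surface, if the arm or the gripper's body presses on something with over 40 N, if the wrist force passes 120 N, or if a joint passes its speed limit or range.

ROBOT

A 7-joint arm with a two-finger parallel gripper is mounted at the origin on a cart in front of the work surface, level with it; the furniture and walls round the work are solid. World frame = base frame: x ahead of the robot, y to its left, z up, the work surface at z = 0. Lengths are in m, angles in degrees, forces in N, time in s.
With the tool pointing down it reaches from about 0.4 to 0.875 m from the base axis. Payload 19.3 kg.
Tool frame: the origin (TCP) lies on the centre line of the jaws, within the pads' length; the fingertips stand 22 mm ahead of it and the grasp point (between the pads) lies 3 mm ahead of it; z points along the fingers, y is the line along which they close (so a half turn about z gives the same grasp; the last joint's range is limited). The gripper opens to 85 mm and grips with 20 to 120 N. Pads are 22 mm wide; open, the fingers measure 114 mm over their backs; the gripper's body (76 mm by 85 mm) begins 54 mm behind the grasp point. The pads swing forward as they close: fully open they stand 13 mm farther back than shut.
Start: joints at [65.65, 29.874, -2.08, 91.645, 1.215, 58.505, -6.463], TCP at [0.217, -0.586, 0.253] pointing down, gripper open.
Joint ranges: [-166.77, 166.77], [-17.47, 122.26], [-85.68, 81.53], [9.62, 139.38], [-72.42, 252.41], [9.2, 110.78], [-144.41, 144.41]. Speed limits (degrees/s): [108.29, 108.29, 136.94, 136.94, 172.46, 172.46, 172.46].

INTERFACE

Orientations are given as a 3x3 rotation matrix whose columns are the frame's x, y, z axes.
In Python, from cell import robot, grab_frame, calibration gives the robot as it stands. The module is installed in compiled form; this text tells all that it offers.
- The arm moves only by the shell command python3 -m jog 'ROWS' [FORCE]. ROWS is JSON, a list that holds one entry, the list of rows, each a list of 5 numbers: the opening, from 0 (shut) to 1 (fully open), then the shift along the tool's x, y, z scaled (see below), then the turn about the tool's z scaled (see below). In form: [[[fingers, x, y, z, roll], ...]]. A call has 1 to 20 rows; each row shifts and turns the commanded pose from where the row before left it, along the tool's axes as they then stand; what a row does not reach is not made up. The controller multiplies each number of a shift by 0.05 m and each number of a turn by 0.08 rad. A row lasts 1/8 s, in which the tool goes at most 62.5 mm and 10.7 degrees, less where a joint would pass 70% of its speed; a pose out of reach is approached as far as the arm can. A call with a number of a shift or a turn outside -1 to 1 is refused whole. A call with a gripper value outside its range is refused whole. The fingers move at their own pace and stop on an object; FORCE is the grip in N (left out, the last holds). Time passes only in rows, so rows that do not move let the fingers close. It gives the time, the measured TCP pose, the force, the opening and the grip force at its end, in the units of the state.
- robot.state(): the state, without advancing time (a new reading comes with each control period).
- grab_frame(name): name is "side" or "top"; returns (picture, depth): 480x640x3 uint8, blue, green, red; 480x640 float32, m along the optical axis (not along the pixel's ray), 0 where there is no reading.
- calibration(name): a dict with "fx", "fy", "cx", "cy" (pixels), "cam_to_world" (4x4, takes a point from camera to world coordinates). Camera axes: x right, y down, z forward; pixel columns grow to the right and rows downward; lengths in m; the calibration is good to about 2 mm. A picture is of the moment at which its call begins. calibration takes no time and is no camera call.
- robot.finish_job(): hands the job in; it is judged then, once.
The state is a dict: "time": time; "qpos": joint angles; "qvel": joint speeds; "effort": joint torques, N m; "position": TCP position; "ee_rot": TCP orientation; "contact_force": force on the tool from outside, world axes, zero at the start; "moment": the same for the moment, N m; "opening": finger opening in m; "grip_force": force on a finger pad.
Only numpy, scipy, OpenCV 4.12 (cv2) and the standard library are available. Lean on these libraries where they do the work, as an engineer would, in place of code of your own. Each camera call takes 0.05 s, during which the arm holds its last target. There are 200 camera calls.

## Working session

There is one attempt and no reset: what is moved stays moved. The work goes in short steps, Python scripts to look and compute and a shell command to move; the robot and the scene stay as the last step left them, time stands still between calls to the robot, and variables do not carry over. Pictures are saved under pics/ and viewed, at most 10 in all, crops included, and the job is handed in when it is done.

```bash
mkdir -p pics; cat > h.py <<'E'
import numpy as np, cv2
from cell import robot, grab_frame, calibration
def world(name,d,u,v,z=None):
    c=calibration(name); T=np.array(c["cam_to_world"])
    r=np.array([(u-c["cx"])/c["fx"],(v-c["cy"])/c["fy"],1.0])
    if z is None: p=r*d
    else:
        w=T[:3,:3]@r; p=r*((z-T[2,3])/w[2])
    return T[:3,:3]@p+T[:3,3]
def cloud(name,d):
    c=calibration(name); T=np.array(c["cam_to_world"])
    v,u=np.mgrid[:480,:640]
    P=np.stack([(u-c["cx"])/c["fx"]*d,(v-c["cy"])/c["fy"]*d,d],-1)
    return P@T[:3,:3].T+T[:3,3]
E
python3 - <<'E'
from h import *
for n in("top","side"):
    im,d=grab_frame(n); cv2.imwrite(f"pics/{n}0.png",im); np.save(f"{n}0.npy",d)
    print(n,np.round(calibration(n)["cam_to_world"],3).tolist(),calibration(n)["fx"])
s=robot.state(); print({k:np.round(s[k],3).tolist() for k in("time","position","ee_rot","opening")})
E
```

```text
top [[-0.018, -0.986, 0.168, 0.3], [-1.0, 0.018, -0.001, 0.006], [-0.002, -0.168, -0.986, 1.452], [0.0, 0.0, 0.0, 1.0]] 588.7913560450836
side [[-0.841, -0.367, 0.397, 0.014], [-0.541, 0.552, -0.635, 0.808], [0.014, -0.749, -0.662, 0.962], [0.0, 0.0, 0.0, 1.0]] 591.3764207921413
{'time': 0.1, 'position': [0.217, -0.586, 0.253], 'ee_rot': [[0.938, 0.347, -0.0], [0.347, -0.938, 0.001], [-0.0, -0.001, -1.0]], 'opening': 0.086}
```

View pics/top0.png

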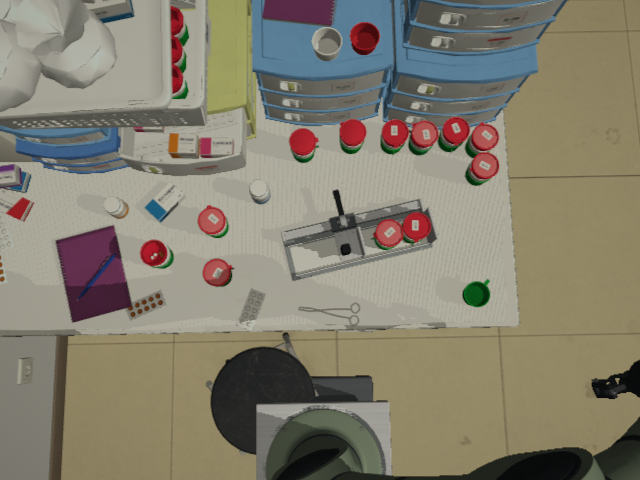

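View pics/side0.png

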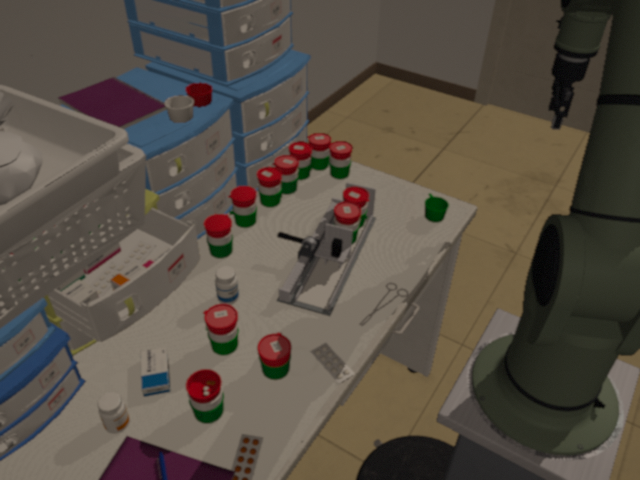

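Top view: the rack's end plate is at right (430,222), with stacks 1 and 2 at (415,225) and (388,235). The stop's post is at (346,249), and the lever lies flat to the rear at (338,205). There are three loose stacks on the left: (213,221), (218,272), and an open one at (156,253). I'll measure these next.

```bash
python3 - <<'E'
from h import *
im=cv2.imread("pics/top0.png"); d=np.load("top0.npy"); P=cloud("top",d)
cv2.imwrite("pics/c1.png",cv2.resize(im[180:290,275:445],None,fx=4.7,fy=4.7,interpolation=cv2.INTER_CUBIC))
# stacks: fit circle to points at lid height
for n,(u,v) in dict(tall=(213,221),short=(218,272),open=(156,253),s1=(415,225),s2=(388,235)).items():
    w=np.zeros(d.shape,bool); w[v-22:v+23,u-22:u+23]=1
    Q=P[w]; zt=np.median(P[v-4:v+5,u-4:u+5,2]); hs=cv2.cvtColor(im,cv2.COLOR_BGR2HSV)[w]
    zr=np.percentile(Q[:,2],97)
    red=((hs[:,0]<8)|(hs[:,0]>172))&(hs[:,1]>120)
    m=red&(Q[:,2]>zr-.01)
    c,r=cv2.minEnclosingCircle(Q[m][:,:2].astype(np.float32)*1000)
    print(n,"z",round(float(zt),3),round(float(zr),3),m.sum(),np.round(c,1),round(r,1),np.round(np.median(Q[m],0),3))
for n,(u,v) in dict(post=(346,249),lever=(337,197)).items():
    print(n,np.round(P[v-4:v+5:2,u-4:u+5:2].reshape(-1,3),3).tolist()[::3])
E
```

```text
tall z 0.091 0.095 491 [584.9 251.9] 34.9 [0.581 0.256 0.091]
short z 0.07 0.074 503 [391.7 137.2] 159.9 [0.463 0.244 0.07 ]
open z 0.073 0.089 124 [409.5 211.8] 232.9 [0.51  0.393 0.087]
s1 z 0.098 0.103 709 [ 441.7 -122. ] 191.4 [ 0.554 -0.218  0.098]
s2 z 0.098 0.103 651 [ 443.1 -104.4] 181.2 [ 0.548 -0.173  0.098]
post [[0.517, -0.054, 0.092], [0.517, -0.068, 0.094], [0.512, -0.059, 0.093], [0.518, -0.075, 0.052], [0.507, -0.063, 0.093], [0.502, -0.053, 0.099], [0.503, -0.068, 0.093], [0.498, -0.058, 0.092], [0.504, -0.075, 0.049]]
lever [[0.652, -0.037, 0.056], [0.666, -0.054, -0.002], [0.645, -0.042, 0.061], [0.66, -0.059, 0.002], [0.641, -0.046, 0.06], [0.651, -0.039, -0.005], [0.635, -0.051, 0.06], [0.631, -0.041, 0.057], [0.645, -0.058, -0.0]]
```

View pics/c1.png

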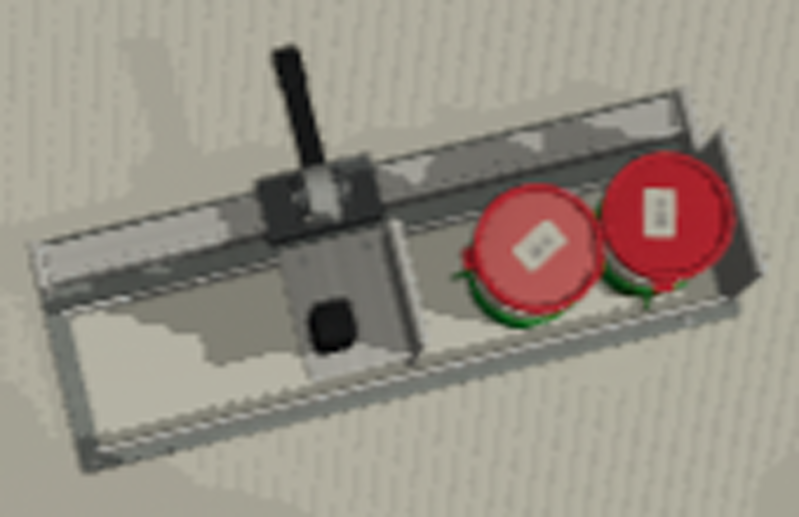

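The crop shows the rack tilted about 13° in the picture. Pixels to use: rail rear edge (40,243)–(678,92), base front-left corner (88,470), front base edge to (735,312), post (332,326), lever tip (287,50), lids (668,217) and (537,250).

```bash
python3 - <<'E'
from h import *
im=cv2.imread("pics/top0.png"); d=np.load("top0.npy"); P=cloud("top",d)
f=lambda a,b,z: world("top",0,275+(a+.5)/4.7-.5,180+(b+.5)/4.7-.5,z)
pts=dict(railL=(40,243,.034),railR=(678,92,.034),baseL=(88,470,.006),baseR=(737,315,.006),post=(332,326,.092),lev=(287,50,.052),levroot=(313,160,.057),s1=(668,217,.092),s2=(537,250,.092),plateA=(722,133,.098),plateB=(760,273,.098),stopA=(397,222,.098),stopB=(417,358,.098))
W={k:f(*v)*1000 for k,v in pts.items()}
for k in W: print(k,np.round(W[k],1))
for a,b in(("railR","railL"),("baseR","baseL")): e=W[b]-W[a]; print(np.degrees(np.arctan2(e[1],e[0])),np.hypot(*e[:2]))
for a,b in(("plateB","plateA"),("stopB","stopA"),("levroot","lev")): e=W[b]-W[a]; print("x",np.degrees(np.arctan2(e[1],e[0])))
# depth-based: lid of stacks and edges
z=P[...,2]
for n,(u,v) in dict(tall=(213,221),s1=(417,226),s2=(389,233)).items():
    Q=P[v-22:v+23,u-22:u+23].reshape(-1,3); m=(Q[:,2]>.084)&(Q[:,2]<.108)&(np.linalg.norm(Q[:,:2]-P[v,u,:2],axis=1)<.042)
    c,s,_=cv2.minAreaRect(Q[m][:,:2].astype(np.float32)*1000); print(n,np.round(c,1),np.round(s,1),np.round(Q[m].mean(0)*1000,1))
E
```

```text
railL [563.1  86.7  34. ]
railR [ 637.5 -249.5   34. ]
baseL [446.8  64.2   6. ]
baseR [ 522.6 -280.     6. ]
post [507.6 -61.4  92. ]
lev [659.5 -43.8  52. ]
levroot [599.6 -55.6  57. ]
s1 [ 559.6 -231.    92. ]
s2 [ 544.1 -164.8   92. ]
plateA [ 600.8 -259.    98. ]
plateB [ 529.3 -274.3   98. ]
stopA [558.5 -94.9  98. ]
stopB [ 489.9 -102.7   98. ]
102.48704634369464 344.3671046782085
102.42349370380153 352.4702841723232
x 12.080389796569877
x 6.487893417479466
x 11.180977667235132
tall [583.  253.2] [65.1 64.5] [583.3 253.7  90.9]
s1 [ 559.8 -229.9] [66.3 81.1] [ 559.2 -231.    97.8]
s2 [ 545.8 -167.5] [65.8 73.2] [ 544.4 -165.3   98.1]
```

```bash
cat >> h.py <<'E'
TH=np.radians(12.4); RX=np.array([np.cos(TH),np.sin(TH)]); RY=np.array([-RX[1],RX[0]]); O=np.array([529.,-101.5])
def rack(p): q=np.asarray(p)[:2]-O; return np.array([q@RX,q@RY])
def togo(target):  # world target mm xyz of TCP -> tool shift units
    s=robot.state(); R=np.array(s["ee_rot"]); return np.round(R.T@(np.array(target)-np.array(s["position"])*1000)/50,2)
def tell():
    s=robot.state(); p=np.array(s["position"])*1000; R=np.array(s["ee_rot"])
    print("t",round(s["time"],2),"pos",np.round(p,1),"rack",np.round(rack(p),1),"ydir",round(float(np.degrees(np.arctan2(R[1,1],R[0,1]))),1),"F",np.round(s["contact_force"],1),"open",round(s["opening"]*1000,1),"grip",round(float(np.max(s["grip_force"])),1),"q7",round(s["qpos"][6],1))
def w(x,y): return O+x*RX+y*RY
E
python3 -m jog '[[[1,0,0,0,0.86],[1,0,0,0,0.86],[1,0.7,-0.58,0,0],[1,0.7,-0.58,0,0],[1,0.7,-0.58,0,0],[1,0.7,-0.58,0,0],[1,0.7,-0.58,0,0],[1,0.7,-0.58,0,0],[1,0.7,-0.58,0,0],[1,0.7,-0.58,0,0],[1,0.7,-0.58,0,0],[1,0.7,-0.58,0,0],[1,0.7,-0.58,0,0],[1,0.7,-0.58,0,0],[1,0.7,-0.58,0,0],[1,0.7,-0.58,0,0],[1,0.7,-0.58,0,0]]]' 20
python3 -c "
from h import *
tell(); print(togo([636.5,-48,55]))"
```

```text
time: 2.22
position: [0.6367, -0.047, 0.253]
ee_rot: [[0.977, 0.215, -0.001], [0.215, -0.977, -0.0], [-0.001, -0.0, -1.0]]
contact_force: [0.3, -1.0, 0.4]
opening: 0.0854
grip_force: 0.0
t 2.23 pos [636.7 -47.  253. ] rack [116.9  30.1] ydir -77.6 F [ 0.3 -1.   0.4] open 85.4 grip 0.0 q7 -83.0
[-0.01  0.02  3.96]
```

```bash
python3 -m jog '[[[1,0,0.02,0.66,0],[1,0,0,0.66,0],[1,0,0,0.66,0],[1,0,0,0.66,0],[1,0,0,0.66,0],[1,0,0,0.66,0],[0.4,0,0,0,0],[0.3,0,0,0,0]]]' 20
python3 - <<'E'
from h import *
tell()
im,d=grab_frame("top"); im2,_=grab_frame("side")
cv2.imwrite("pics/c2.png",np.hstack([cv2.resize(im[160:270,290:400],(400,400)),cv2.resize(im2[180:300,240:360],(400,400))]))
E
```

```text
time: 3.22
position: [0.6367, -0.0492, 0.0564]
ee_rot: [[0.977, 0.215, 0.001], [0.215, -0.977, 0.0], [0.001, 0.0, -1.0]]
contact_force: [0.3, -0.7, -0.3]
opening: 0.0514
grip_force: 0.0
t 3.23 pos [636.7 -49.2  56.4] rack [116.5  28. ] ydir -77.6 F [ 0.3 -0.7 -0.3] open 51.4 grip 0.0 q7 -85.3
```

View pics/c2.png

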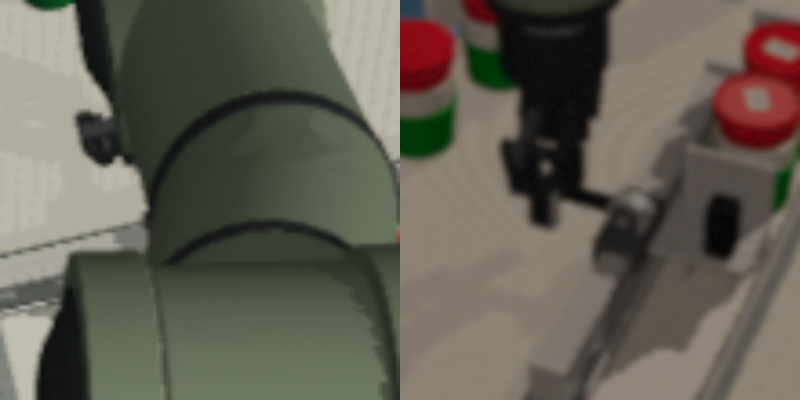

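The side view shows the fingers straddling the lever handle at right-pane (550,190). I'll close on it.

```bash
python3 -m jog '[[[0.1,0,0,0,0],[0.1,0,0,0,0],[0.1,0,0,0,0],[0.1,0,0,0,0]]]' 20; python3 -c "
from h import *
tell()"
```

```text
time: 3.82
position: [0.6368, -0.0482, 0.0564]
ee_rot: [[0.976, 0.216, 0.001], [0.216, -0.976, 0.001], [0.002, -0.001, -1.0]]
contact_force: [-1.8, 5.5, 6.8]
opening: 0.0156
grip_force: 27.5
t 3.83 pos [636.8 -48.2  56.4] rack [116.7  28.9] ydir -77.5 F [-1.8  5.5  6.8] open 15.6 grip 27.5 q7 -85.3
```

```bash
python3 -m jog '[[[0.1,-0.009,0,-0.144,0],[0.1,-0.028,0,-0.141,0],[0.1,-0.046,0,-0.136,0],[0.1,-0.064,0,-0.129,0],[0.1,-0.08,0,-0.12,0],[0.1,-0.095,0,-0.108,0],[0.1,-0.108,0,-0.095,0],[0.1,-0.12,0,-0.08,0],[0.1,-0.129,0,-0.064,0],[0.1,-0.136,0,-0.046,0],[0.1,-0.141,0,-0.028,0],[0.1,-0.144,0,-0.009,0],[0.1,0,0,0,0]]]' 20; python3 -c "
from h import *
tell()"
```

```text
time: 5.45
position: [0.5832, -0.0614, 0.112]
ee_rot: [[0.977, 0.215, 0.003], [0.215, -0.977, -0.0], [0.003, 0.001, -1.0]]
contact_force: [3.3, 1.9, 9.2]
opening: 0.0151
grip_force: 19.3
t 5.45 pos [583.2 -61.4 112. ] rack [61.6 27.5] ydir -77.6 F [3.3 1.9 9.2] open 15.1 grip 19.3 q7 -84.1
```

```bash
python3 -m jog '[[[0.1,0,-0.1,0,0],[0.1,0,-0.2,0,0],[0.1,0,-0.25,0,0],[0.1,0,-0.25,0,0],[0.1,0,-0.25,0,0],[0.1,0,-0.25,0,0],[0.1,0,-0.25,0,0],[0.1,0,-0.15,0,0],[0.1,0,-0.1,0,0],[0.1,0,0,0,0],[0.4,0,0,0,0],[0.4,0,0,0,0]]]' 20; python3 - <<'E'
from h import *
tell()
im2,_=grab_frame("side"); cv2.imwrite("pics/c3.png",cv2.resize(im2[150:400,180:400],(616,700))[:600])
E
```

```text
time: 6.95
position: [0.5629, 0.0264, 0.1105]
ee_rot: [[0.977, 0.215, -0.0], [0.215, -0.977, -0.0], [-0.0, 0.0, -1.0]]
contact_force: [0.2, 0.5, -0.6]
opening: 0.0342
grip_force: 0.0
t 6.95 pos [562.9  26.4 110.5] rack [ 60.6 117.7] ydir -77.6 F [ 0.2  0.5 -0.6] open 34.2 grip 0.0 q7 -93.0
```

View pics/c3.png

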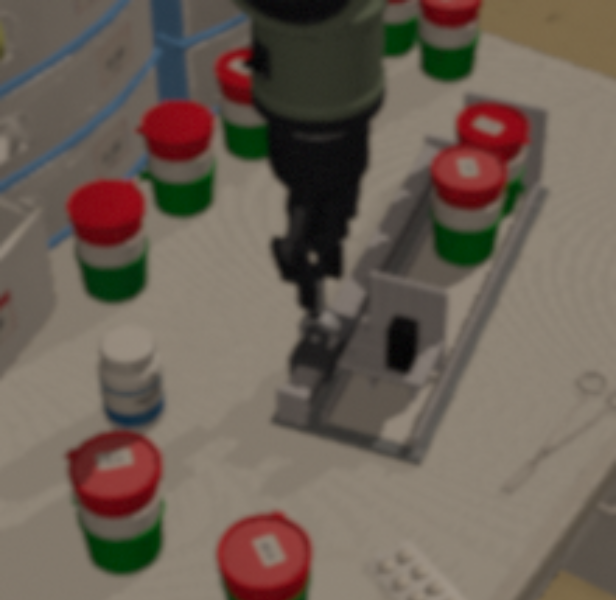

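The side view shows the stop slid back with the row space open. The lever is upright between the opened fingers. Stack_3 shows a small lid tab at crop (75,455), so I'll check its direction before choosing the grasp angle.

```bash
python3 -m jog '[[[0.5,0,0,-0.6,0],[0.7,0,0,-0.6,0],[1,0,0,-0.6,0],[1,0,0,-0.6,0]]]'; python3 - <<'E'
from h import *
tell()
im=cv2.imread("pics/top0.png"); im2=cv2.imread("pics/side0.png")
cv2.imwrite("pics/c4.png",np.hstack([cv2.resize(im[196:246,188:238],(400,400),interpolation=2),cv2.resize(im2[295:365,185:255],(400,400),interpolation=2)]))
E
```

```text
time: 7.5
position: [0.5628, 0.0266, 0.2312]
ee_rot: [[0.977, 0.215, -0.001], [0.215, -0.977, -0.0], [-0.001, 0.0, -1.0]]
contact_force: [0.0, -0.2, 0.3]
opening: 0.0854
grip_force: 0.0
t 7.5 pos [562.8  26.6 231.2] rack [ 60.6 117.9] ydir -77.6 F [ 0.  -0.2  0.3] open 85.4 grip 0.0 q7 -90.9
```

View pics/c4.png

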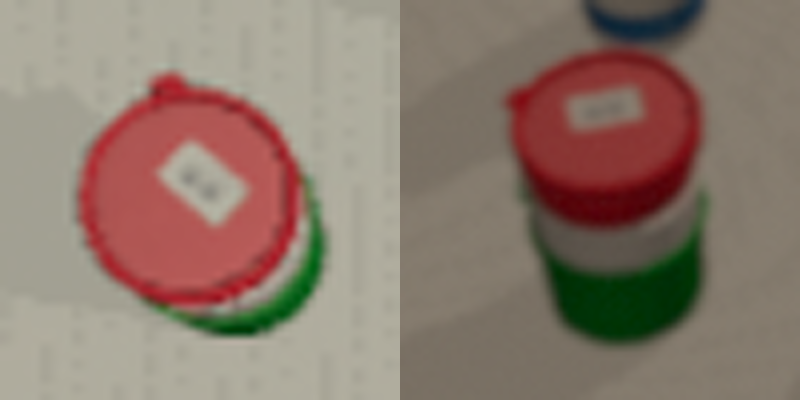

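Top crop: stack_3's lid is centred at (190,193), and its tab at (167,85) points almost along rack +x. I'll keep the present tool angle, closing along the lane. The pads then miss the tab, and the tab ends up pointing at the rail, away from the neighbours.

```bash
python3 -c "
from h import *
print(togo([583.2,253.5,231]),togo([583.2,253.5,86]))"
```

```text
[ 1.37 -4.34  0.  ] [ 1.38 -4.34  2.9 ]
```

```bash
python3 -m jog '[[[1,0.196,-0.62,0,0],[1,0.196,-0.62,0,0],[1,0.196,-0.62,0,0],[1,0.196,-0.62,0,0],[1,0.196,-0.62,0,0],[1,0.196,-0.62,0,0],[1,0.196,-0.62,0,0],[1,0,0,0.4,0],[1,0,0,0.7,0],[1,0,0,0.4,0],[1,0,0,0,0]]]'; python3 - <<'E'
from h import *
tell()
print(togo([583.2,253.5,86]))
im2,_=grab_frame("side"); cv2.imwrite("pics/c5.png",cv2.resize(im2[200:400,150:350],(600,600)))
E
```

```text
time: 8.88
position: [0.5826, 0.253, 0.154]
ee_rot: [[0.977, 0.215, -0.003], [0.215, -0.977, -0.001], [-0.003, 0.001, -1.0]]
contact_force: [0.2, -0.5, 0.5]
opening: 0.0852
grip_force: 0.0
t 8.88 pos [582.6 253.  154. ] rack [128.5 334.8] ydir -77.6 F [ 0.2 -0.5  0.5] open 85.2 grip 0.0 q7 -112.9
[ 0.02 -0.01  1.36]
```

View pics/c5.png

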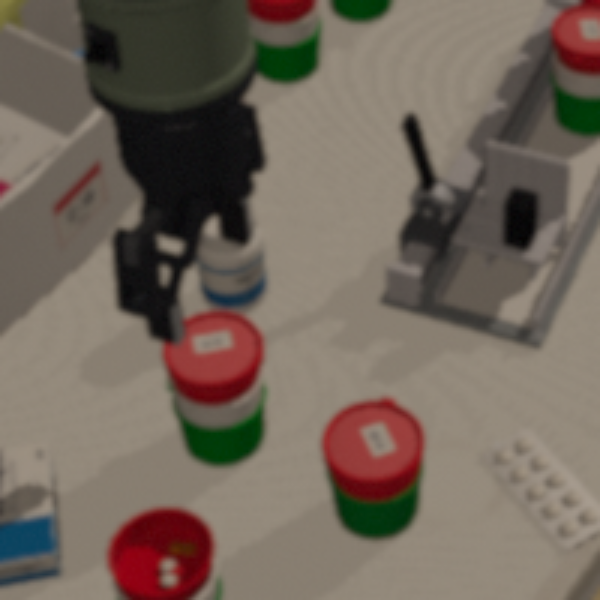

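The gripper is above stack_3, whose lid is centred at crop (213,345); the lever stands upright. I'll check the lid centre with the side calibration.

```bash
python3 - <<'E'
from h import *
print(world("side",0,150+213/3-.3,200+345/3-.3,.092)*1000)
d=np.load("side0.npy"); P=cloud("side",d)*1000
Q=P[295:350,195:250].reshape(-1,3); m=(Q[:,2]>86)&(Q[:,2]<97); c,s,_=cv2.minAreaRect(Q[m][:,:2].astype(np.float32)); print(c,s,Q[m].mean(0))
E
```

```text
[580.44180431 254.78384621  92.        ]
(579.8847045898438, 256.4122314453125) (64.82388305664062, 66.54257202148438) [580.19249078 257.45327435  89.87640721]
```

```bash
python3 -m jog '[[[1,0,-0.03,0.4,0],[1,0,0,0.4,0],[1,0,0,0.36,0],[1,0,0,0.2,0],[1,0,0,0,0],[0.6,0,0,0,0],[0.6,0,0,0,0],[0.6,0,0,0,0],[0.6,0,0,0,0]]]' 40; python3 -c "
from h import *
tell()"
```

```text
time: 10.05
position: [0.5837, 0.2553, 0.0885]
ee_rot: [[0.977, 0.215, 0.002], [0.215, -0.977, 0.001], [0.002, -0.0, -1.0]]
contact_force: [-0.5, -0.9, 5.6]
opening: 0.0633
grip_force: 42.8
t 10.05 pos [583.7 255.3  88.5] rack [130.1 336.7] ydir -77.6 F [-0.5 -0.9  5.6] open 63.3 grip 42.8 q7 -114.1
```

```bash
python3 -m jog '[[[0.6,0,0,-0.3,0],[0.6,0,0,-0.7,0],[0.6,0,0,-0.8,0],[0.6,0,0,-0.8,0],[0.6,0,0,-0.6,0],[0.6,-0.283,0.692,0,0],[0.6,-0.283,0.692,0,0],[0.6,-0.283,0.692,0,0],[0.6,-0.283,0.692,0,0],[0.6,-0.283,0.692,0,0],[0.6,-0.283,0.692,0,0],[0.6,-0.283,0.692,0,0],[0.6,-0.283,0.692,0,0],[0.6,-0.283,0.692,0,0],[0.6,0,0,0.6,0],[0.6,0,0,0.9,0],[0.6,0,0,0.7,0],[0.6,0,0,0.35,0],[0.6,0,0,0,0]]]' 40; python3 - <<'E'
from h import *
tell()
im2,_=grab_frame("side"); cv2.imwrite("pics/c6.png",cv2.resize(im2[150:320,270:400],(612,800))[:600])
E
```

```text
time: 12.42
position: [0.5255, -0.0764, 0.1198]
ee_rot: [[0.976, 0.216, -0.001], [0.216, -0.976, 0.0], [-0.001, -0.0, -1.0]]
contact_force: [-0.2, 0.2, -0.9]
opening: 0.0633
grip_force: 44.2
t 12.43 pos [525.5 -76.4 119.8] rack [ 2.  25.2] ydir -77.6 F [-0.2  0.2 -0.9] open 63.3 grip 44.2 q7 -81.3
```

View pics/c6.png

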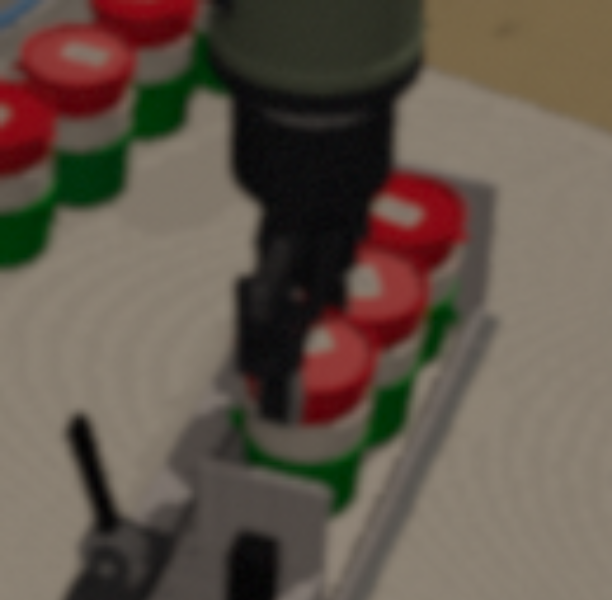

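Stack_3 hangs over the lane. The lids' right silhouette edges are at crop (465,215), (430,290) and (380,365), so I'll compare their lateral positions.

```bash
python3 - <<'E'
from h import *
for n,a,b,z in(("s1",465,218,.093),("s2",429,292,.093),("s3",379,362,.117)):
    print(n,np.round(rack(world("side",0,270+a/4.71,150+b/4.71,z)*1000),1))
for n,a,b,z in(("lipfar",495,318,.02),("lipnear",350,598,.02)):
    print(n,np.round(rack(world("side",0,270+a/4.71,150+b/4.71,z)*1000),1))
d=grab_frame("side")[1]; P=cloud("side",d)*1000
for n,zl,u0,v0 in(("s1",(93,104),357,196),("s2",(93,104),350,212),("s3",(114,126),341,225)):
    Q=P[v0-18:v0+18,u0-20:u0+20].reshape(-1,3); R=np.array([rack(q) for q in Q]); m=(Q[:,2]>zl[0])&(Q[:,2]<zl[1])&(abs(R[:,0])<50)
    print(n,m.sum(),np.round(np.percentile(R[m],[2,50,98],axis=0),1).tolist())
E
```

```text
s1 [ -32.7 -135.2]
s2 [-33.5 -69.4]
s3 [-34.8  19.7]
lipfar [ -50.3 -150.5]
lipnear [-45.1  80.7]
s1 469 [[-32.4, -166.6], [-8.5, -115.0], [13.9, -52.6]]
s2 388 [[-32.1, -135.3], [-11.6, -82.7], [9.2, -36.4]]
s3 295 [[-31.0, -4.9], [-11.7, 31.8], [9.4, 73.1]]
```

```bash
python3 -m jog '[[[0.6,0,0,0.2,0],[0.6,0,0,0.15,0],[0.6,0,0,0.08,0],[0.6,0,0,0.04,0],[0.6,0,0,0,0]]]' 40; python3 -c "
from h import *
tell()"
```

```text
time: 13.15
position: [0.5258, -0.0765, 0.0962]
ee_rot: [[0.977, 0.215, -0.0], [0.215, -0.977, 0.0], [-0.0, -0.0, -1.0]]
contact_force: [-1.3, -0.5, -1.2]
opening: 0.063
grip_force: 44.2
t 13.15 pos [525.8 -76.5  96.2] rack [ 2.3 25.1] ydir -77.6 F [-1.3 -0.5 -1.2] open 63.0 grip 44.2 q7 -81.7
```

```bash
python3 -m jog '[[[0.6,0,0,0.02,0],[0.6,0,0,0,0],[0.85,0,0,0,0],[0.9,0,0,0,0],[0.9,0,0,0,0],[0.9,0,0,-0.2,0],[0.9,0,0,-0.5,0],[0.9,0,0,-0.7,0]]]' 40; python3 - <<'E'
from h import *
tell()
im2,_=grab_frame("side"); cv2.imwrite("pics/c7.png",cv2.resize(im2[150:320,270:400],(612,800))[:600])
E
```

```text
time: 14.15
position: [0.5255, -0.0764, 0.1662]
ee_rot: [[0.976, 0.216, -0.001], [0.216, -0.976, 0.0], [-0.001, -0.0, -1.0]]
contact_force: [-0.6, -0.0, -0.9]
opening: 0.077
grip_force: 0.0
t 14.15 pos [525.5 -76.4 166.2] rack [ 1.9 25.3] ydir -77.6 F [-0.6 -0.  -0.9] open 77.0 grip 0.0 q7 -80.4
```

View pics/c7.png

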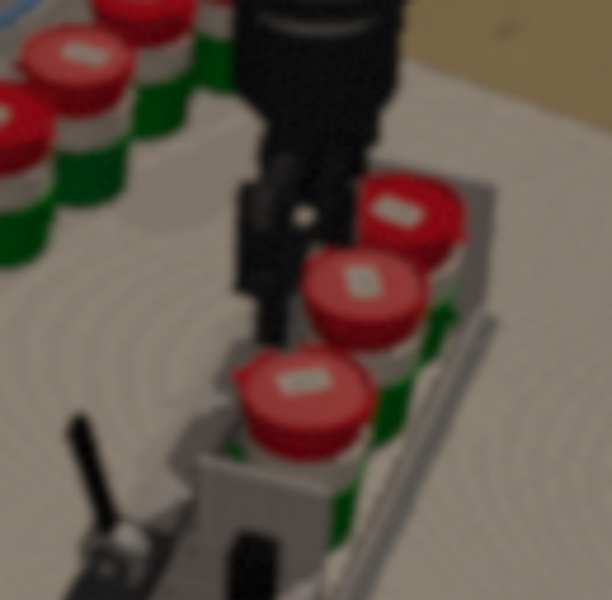

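Stack_3 stands upright in the lane at crop (305,395), in line with the others. Next I pinch the lever handle again with the stop free, and use it to slide the stop up and then clamp it without letting go.

```bash
python3 -m jog '[[[0.7,0.2,-0.31,0,0],[0.6,0.2,-0.31,0,0],[0.6,0.2,-0.31,0,0],[0.6,0.2,-0.31,0,0],[0.6,0.2,-0.31,0,0],[0.6,0.19,-0.3,0,0],[0.6,0,0,0.4,0],[0.6,0,0,0.4,0],[0.6,0,0,0.3,0],[0.6,0,0,0,0],[0.1,0,0,0,0],[0.1,0,0,0,0],[0.1,0,0,0,0],[0.1,0,0,0,0],[0.1,0,0,0,0]]]' 30; python3 - <<'E'
from h import *
tell()
E
```

```text
time: 16.08
position: [0.5645, 0.0267, 0.1109]
ee_rot: [[0.977, 0.215, 0.001], [0.215, -0.977, 0.0], [0.001, 0.0, -1.0]]
contact_force: [0.8, -0.0, 5.6]
opening: 0.0141
grip_force: 29.1
t 16.07 pos [564.5  26.7 110.9] rack [ 62.2 117.6] ydir -77.6 F [ 0.8 -0.   5.6] open 14.1 grip 29.1 q7 -92.1
```

```bash
python3 -m jog '[[[0.1,0,0.15,0,0],[0.1,0,0.2,0,0],[0.1,0,0.1,0,0],[0.1,0,0.06,0,0],[0.1,0,0.06,0,0],[0.1,0,0.06,0,0],[0.1,0,0.06,0,0],[0.1,0,0.06,0,0],[0.1,0,0.06,0,0],[0.1,0,0.06,0,0],[0.1,0,0.06,0,0],[0.1,0,0.06,0,0],[0.1,0,0.06,0,0],[0.1,0,0.05,0,0],[0.1,0,0.05,0,0],[0.1,0,0.04,0,0],[0.1,0,0,0,0]]]' 30; python3 - <<'E'
from h import *
tell()
E
```

```text
time: 18.2
position: [0.5775, -0.0312, 0.111]
ee_rot: [[0.976, 0.216, 0.002], [0.216, -0.976, 0.0], [0.002, -0.0, -1.0]]
contact_force: [1.0, 1.6, 5.8]
opening: 0.0142
grip_force: 29.1
t 18.2 pos [577.5 -31.2 111. ] rack [62.5 58.2] ydir -77.6 F [1.  1.6 5.8] open 14.2 grip 29.1 q7 -86.2
```

```bash
for i in 1; do python3 -m jog '[[[0.1,0,0.02,0,0],[0.1,0,0.02,0,0],[0.1,0,0.02,0,0],[0.1,0,0,0,0]]]' 30 | grep -E "position|contact"; done; python3 -m jog '[[[0.1,0,0.02,0,0],[0.1,0,0,0,0]]]' | grep -E "position|contact"; python3 -m jog '[[[0.1,0,0.02,0,0],[0.1,0,0,0,0]]]'| grep -E "position|contact"; python3 -c "
from h import *
tell()"
```

```text
position: [0.578, -0.0337, 0.1109]
contact_force: [-0.0, 4.2, 6.2]
position: [0.5782, -0.0342, 0.1109]
contact_force: [-0.2, 6.3, 6.6]
position: [0.5783, -0.035, 0.1109]
contact_force: [-1.1, 6.6, 6.9]
t 19.2 pos [578.3 -35.  110.9] rack [62.5 54.3] ydir -77.5 F [-1.1  6.6  6.9] open 14.4 grip 29.5 q7 -85.7
```

```bash
python3 -m jog '[[[0.1,0,0.02,0,0],[0.1,0,0,0,0]]]' | grep -E "position|contact"; python3 -m jog '[[[0.1,0,0.02,0,0],[0.1,0,0,0,0]]]'| grep -E "position|contact";  python3 -m jog '[[[0.1,0,0,0,0],[0.1,0,0,0,0]]]'| grep -E "position|contact"; python3 -c "
from h import *
tell()"
```

```text
position: [0.5785, -0.0356, 0.1109]
contact_force: [-1.2, 9.5, 7.5]
position: [0.5786, -0.036, 0.1109]
contact_force: [-1.4, 12.2, 8.2]
position: [0.5786, -0.036, 0.1109]
contact_force: [-2.8, 12.3, 7.0]
t 19.95 pos [578.6 -36.  110.9] rack [62.5 53.4] ydir -77.5 F [-2.8 12.3  7. ] open 14.3 grip 29.5 q7 -85.5
```

```bash
python3 -m jog '[[[0.1,0.144,-0.02,0.009,0],[0.1,0.141,0,0.028,0],[0.1,0.136,0,0.046,0],[0.1,0.129,0,0.064,0],[0.1,0.12,0,0.08,0],[0.1,0.108,0,0.095,0],[0.1,0.095,0,0.108,0],[0.1,0.08,0,0.12,0],[0.1,0.064,0,0.129,0],[0.1,0.046,0,0.136,0],[0.1,0.028,0,0.141,0],[0.1,0.009,0,0.144,0],[0.1,0,0,0.04,0],[0.1,0,0,0,0],[0.1,0,0,0,0]]]' 30; python3 - <<'E'
from h import *
tell()
E
```

```text
time: 21.82
position: [0.6328, -0.0236, 0.0564]
ee_rot: [[0.976, 0.216, 0.003], [0.216, -0.976, 0.002], [0.003, -0.001, -1.0]]
contact_force: [-14.1, 8.0, 47.5]
opening: 0.0143
grip_force: 122.5
t 21.82 pos [632.8 -23.6  56.4] rack [118.1  53.8] ydir -77.5 F [-14.1   8.   47.5] open 14.3 grip 122.5 q7 -86.6
```

```bash
python3 -m jog '[[[0.1,0,0,-0.04,0],[0.1,0,0,0,0]]]' 20; python3 -c "
from h import *
tell()"
```

```text
time: 22.08
position: [0.6325, -0.0238, 0.0566]
ee_rot: [[0.976, 0.216, 0.002], [0.216, -0.976, 0.002], [0.002, -0.001, -1.0]]
contact_force: [-2.6, 7.6, 17.4]
opening: 0.0141
grip_force: 102.2
t 22.07 pos [632.5 -23.8  56.6] rack [117.8  53.7] ydir -77.5 F [-2.6  7.6 17.4] open 14.1 grip 102.2 q7 -86.6
```

```bash
python3 -m jog '[[[0.3,0,0,0,0],[0.5,0,0,0,0],[0.5,0,0,0,0],[0.5,0,0,-0.3,0],[0.5,0,0,-0.7,0],[0.5,0,0,-0.8,0],[0.5,0,0,-0.8,0],[0.5,0,0,-0.8,0],[0.5,-0.2,-0.6,0,0],[0.5,-0.2,-0.6,0,0],[0.5,-0.2,-0.6,0,0],[0.5,-0.2,-0.6,0,0],[0.5,-0.2,-0.6,0,0],[0.5,-0.2,-0.6,0,0],[0.5,-0.2,-0.6,0,0],[0.5,-0.2,-0.6,0,0],[0.5,-0.2,-0.6,0,0],[0.5,0,0,0,0]]]' 20; python3 - <<'E'
from h import *
tell()
im,d=grab_frame("top"); im2,d2=grab_frame("side"); np.save("top9.npy",d)
a=cv2.resize(im[180:290,290:445],(775,550),interpolation=2)[:, :]
a=cv2.resize(im[185:285,310:440],(429,330),interpolation=2); b=cv2.resize(im2[165:275,275:385],(360,360),interpolation=2)
c=np.zeros((360,790,3),np.uint8); c[:330,:429]=a; c[:,430:]=b
cv2.imwrite("pics/c8.png",c); cv2.imwrite("pics/top9.png",im)
E
```

```text
time: 24.32
position: [0.4847, 0.2208, 0.2263]
ee_rot: [[0.976, 0.219, 0.001], [0.219, -0.976, 0.001], [0.001, -0.001, -1.0]]
contact_force: [0.5, -0.6, 1.2]
opening: 0.0428
grip_force: 0.0
t 24.32 pos [484.7 220.8 226.3] rack [ 25.9 324.4] ydir -77.4 F [ 0.5 -0.6  1.2] open 42.8 grip 0.0 q7 -113.7
```

View pics/c8.png

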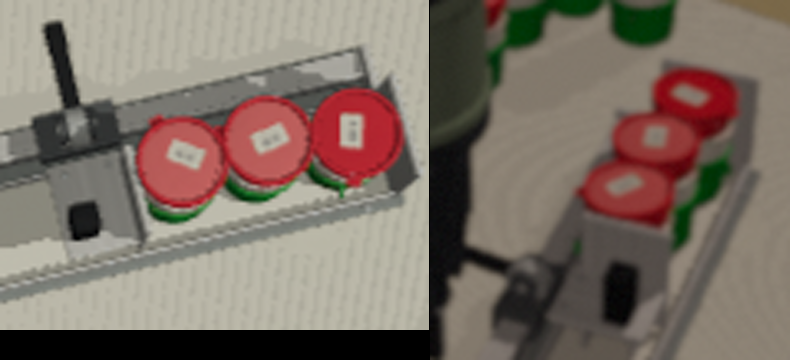

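The row looks snug: lids at (356,135), (267,140) and (182,162) touch, s3 is against the stop plate at (140,180), and the lever lies flat to the rear. One numeric check of gaps and lever height before handing in.

```bash
python3 - <<'E'
from h import *
im=cv2.imread("pics/top9.png"); d=np.load("top9.npy"); P=cloud("top",d)*1000
for n,a,b in(("s1",356,135),("s2",267,140),("s3",182,162),("plate0",378,85),("stopTop",130,188)):
    u,v=310+a/3.3,185+b/3.3
    p=world("top",0,u,v,.099)*1000; ui,vi=int(u),int(v)
    print(n,np.round(rack(p),1),np.round(np.median(P[vi-3:vi+4,ui-3:ui+4,2]),1))
Q=P.reshape(-1,3); R=np.c_[(Q[:,:2]-O)@RX,(Q[:,:2]-O)@RY,Q[:,2]]
m=(R[:,0]>90)&(R[:,0]<135)&(abs(R[:,1]-54)<12)&(R[:,2]>25); L=R[m]; print("lever y,z by x",len(L),np.round(np.polyfit(L[:,0],L[:,2],1),3),np.round(np.median(L,0),1))
for x0 in (-22,-12,0,12,22):
    m=(abs(R[:,0]-x0)<5)&(R[:,2]>85)&(R[:,2]<112)&(R[:,1]>-30)&(R[:,1]<60); print(x0,"y at top level:",np.round(np.sort(R[m][:,1])[::-1][:40:4],0))
from itertools import product
def circ(n,a,b):
    u,v=int(310+a/3.3),int(185+b/3.3); q=R.reshape(480,640,3)[v-20:v+21,u-20:u+21].reshape(-1,3); q=q[(q[:,2]>93)&(q[:,2]<105)]; c0=R.reshape(480,640,3)[v,u,:2]; q=q[np.linalg.norm(q[:,:2]-c0,axis=1)<31]; A=np.c_[q[:,:2]-c0,np.ones(len(q))]; print(n,"tilt",np.round(np.degrees(np.linalg.lstsq(A,q[:,2],rcond=None)[0][:2]),2) if 0 else np.round(np.degrees(np.arctan(np.linalg.lstsq(A,q[:,2],rcond=None)[0][:2])),1), "z",q[:,2].mean().round(1))
circ("s1",356,135);circ("s2",267,140);circ("s3",182,162)
E
```

```text
s1 [ 1.000e-01 -1.341e+02] 98.9
s2 [ 11.4 -71.8] 99.6
s3 [10.  -9.3] 99.1
plate0 [  31.5 -158.8] 63.2
stopTop [ 0.5 31. ] 92.7
lever y,z by x 112 [ 0.182 43.819] [114.1  55.6  64.5]
-22 y at top level: [ 58.  30.  28.  25.   1.  -3.  -8. -13. -18.]
-12 y at top level: [60. 57. 30. 28. 26. 18. 13. 10.  8.  6.]
0 y at top level: [59. 31. 28. 26. 23. 20. 19. 17. 14. 12.]
12 y at top level: [31. 29. 27. 25. 23. 20. 18. 17. 14. 12.]
22 y at top level: [31. 30. 28. 26. 23. 21. 19. 16. 14. 12.]
s1 tilt [-0.6  0.9] z 98.6
s2 tilt [-1.9  1.6] z 98.9
s3 tilt [-2.  0.] z 99.3
```

```bash
python3 - <<'E'
from h import *
for n,a,b in(("s1",738,97),("s2",699,148),("s3",675,193)):
    print("side right edge",n,np.round(rack(world("side",0,275+(a-430)/3.273,165+b/3.273,.093)*1000),1))
im=cv2.imread("pics/top9.png"); h=cv2.cvtColor(im,cv2.COLOR_BGR2HSV)
P=cloud("top",np.load("top9.npy"))*1000
red=(((h[...,0]<8)|(h[...,0]>172))&(h[...,1]>110)&(P[...,2]>85)).astype(np.uint8)*255
im0=cv2.imread("pics/top0.png")
for tag,I in(("now",im),("before",im0)):
    h=cv2.cvtColor(I,cv2.COLOR_BGR2HSV); r=(((h[...,0]<8)|(h[...,0]>172))&(h[...,1]>90)).astype(np.uint8)
    g=cv2.resize(I[185:265,340:445],None,fx=6,fy=6,interpolation=2); g=cv2.GaussianBlur(cv2.cvtColor(g,cv2.COLOR_BGR2HSV)[...,1],(7,7),0)
    c=cv2.HoughCircles(g,cv2.HOUGH_GRADIENT,1,120,param1=80,param2=18,minRadius=74,maxRadius=92)
    for x,y,R in (c[0] if c is not None else []): print(tag,np.round(rack(world("top",0,340+(x+.5)/6-.5,185+(y+.5)/6-.5,.099)*1000),1),R)
E
```

```text
side right edge s1 [ -31.6 -142. ]
side right edge s2 [-22.9 -72.5]
side right edge s3 [-22.5 -17.5]
now [ 9.4 -8. ] 77.8
now [   2.7 -134.3] 83.6
now [  9.7 -71.2] 77.7
before [  1.5 -64.6] 83.7
before [   0.6 -131.3] 87.0
```

```bash
python3 - <<'E'
from h import *
for f,yc in(("top0",29),("top9",54.5)):
    P=cloud("top",np.load(f+".npy"))*1000; Q=P.reshape(-1,3); R=np.c_[(Q[:,:2]-O)@RX,(Q[:,:2]-O)@RY,Q[:,2]]
    m=(R[:,0]>85)&(R[:,0]<150)&(abs(R[:,1]-yc)<9)&(R[:,2]>40)&(R[:,2]<85); L=R[m]
    print(f,len(L),np.round(np.polyfit(L[:,0],L[:,2],1),3),[ (x,np.round(np.median(L[abs(L[:,0]-x)<6][:,2]),1)) for x in(90,102,114,126,138)],"tip",L[:,0].max().round(1))
E
```

```text
top0 135 [ 0.056 52.22 ] [(90, np.float64(59.0)), (102, np.float64(58.0)), (114, np.float64(57.5)), (126, np.float64(59.1)), (138, np.float64(60.9))] tip 141.2
top9 139 [ 0.155 46.658] [(90, np.float64(60.1)), (102, np.float64(62.3)), (114, np.float64(64.7)), (126, np.float64(66.8)), (138, np.float64(67.6))] tip 141.9
```

The lever handle reads 5–8 mm higher than at the start, about 0.1 rad short of flat. I'll press it down from above with the fingers shut.

```bash
python3 -m jog '[[[0,0.213,0.6,0,0],[0,0.213,0.6,0,0],[0,0.213,0.6,0,0],[0,0.213,0.6,0,0],[0,0.213,0.6,0,0],[0,0.213,0.6,0,0],[0,0.213,0.6,0,0],[0,0.213,0.6,0,0],[0,0.213,0.6,0,0],[0,0,0,0.8,0],[0,0,0,0.8,0],[0,0,0,0.6,0],[0,0,0,0,0]]]' 20; python3 -c "
from h import *
tell()"
```

```text
time: 26.05
position: [0.6364, -0.0254, 0.1137]
ee_rot: [[0.977, 0.214, -0.004], [0.214, -0.977, -0.0], [-0.004, -0.0, -1.0]]
contact_force: [-0.6, -1.0, 0.7]
opening: -0.0
grip_force: 0.0
t 26.05 pos [636.4 -25.4 113.7] rack [121.3  51.3] ydir -77.6 F [-0.6 -1.   0.7] open -0.0 grip 0.0 q7 -85.9
```

```bash
python3 -m jog '[[[0,0,-0.06,0.3,0],[0,0,0,0.2,0],[0,0,0,0,0]]]' | grep -E "posi|contact"; python3 -m jog '[[[0,0,0,0.06,0],[0,0,0,0,0]]]' | grep -E "posi|contact"; python3 -m jog '[[[0,0,0,0.06,0],[0,0,0,0,0]]]' | grep -E "posi|contact"; python3 -c "
from h import *
tell()"
```

```text
position: [0.6369, -0.0212, 0.0901]
contact_force: [0.4, -0.1, 0.3]
position: [0.6376, -0.0212, 0.0881]
contact_force: [-0.0, 0.1, 6.4]
position: [0.6378, -0.0211, 0.0851]
contact_force: [1.8, 0.8, 3.6]
t 26.93 pos [637.8 -21.1  85.1] rack [123.5  55.2] ydir -77.6 F [1.8 0.8 3.6] open 0.0 grip 1.7 q7 -86.5
```

```bash
python3 -m jog '[[[0,0,0,0.06,0],[0,0,0,0,0]]]' | grep -E "posi|contact"; python3 -m jog '[[[0,0,0,0.04,0],[0,0,0,0,0]]]' | grep -E "posi|contact"; python3 -m jog '[[[0,0,0,0.04,0],[0,0,0,0,0]]]' | grep -E "posi|contact"
```

```text
position: [0.6372, -0.0212, 0.0816]
contact_force: [0.6, 0.6, 1.8]
position: [0.6375, -0.0212, 0.0799]
contact_force: [2.6, 0.5, 8.8]
position: [0.6374, -0.0212, 0.0779]
contact_force: [1.4, 0.2, 8.6]
```

```bash
python3 -c "
from h import *
tell()"
```

```text
t 27.68 pos [637.4 -21.2  77.9] rack [123.1  55.1] ydir -77.6 F [1.4 0.2 8.6] open -0.0 grip 4.3 q7 -86.6
```

```bash
python3 -m jog '[[[0,0,0,0.03,0],[0,0,0,0,0]]]' | grep -E "posi|contact"; python3 -m jog '[[[0,0,0,0.03,0],[0,0,0,0,0]]]' | grep -E "posi|contact"
```

```text
position: [0.6376, -0.0212, 0.0771]
contact_force: [-1.8, 1.8, 19.6]
position: [0.6378, -0.0213, 0.0763]
contact_force: [-4.8, 0.3, 32.0]
```

The end stop is reached at tip height 55 mm, with force rising sharply. Retreat and recheck.

```bash
python3 -m jog '[[[0,0,0,-0.3,0],[0,0,0,-0.6,0],[0,0,0,-0.8,0],[0,0,0,-0.8,0],[0,0,0,-0.5,0],[0,-0.2,-0.6,0,0],[0,-0.2,-0.6,0,0],[0,-0.2,-0.6,0,0],[0,-0.2,-0.6,0,0],[0,-0.2,-0.6,0,0],[0,-0.2,-0.6,0,0],[0,-0.2,-0.6,0,0],[0,-0.2,-0.6,0,0],[0,-0.2,-0.6,0,0],[0,0,0,0,0]]]' >/dev/null; python3 - <<'E'
from h import *
tell()
I,d=grab_frame("top"); cv2.imwrite("pics/topA.png",I); np.save("topA.npy",d)
P=cloud("top",d)*1000; Q=P.reshape(-1,3); R=np.c_[(Q[:,:2]-O)@RX,(Q[:,:2]-O)@RY,Q[:,2]]
m=(R[:,0]>85)&(R[:,0]<150)&(abs(R[:,1]-54.5)<9)&(R[:,2]>40)&(R[:,2]<85); L=R[m]
print(len(L),[(x,float(np.round(np.median(L[abs(L[:,0]-x)<6][:,2]),1))) for x in(90,102,114,126,138)])
g=cv2.resize(I[185:265,340:445],None,fx=6,fy=6,interpolation=2); g=cv2.GaussianBlur(cv2.cvtColor(g,cv2.COLOR_BGR2HSV)[...,1],(7,7),0)
for x,y,r in cv2.HoughCircles(g,cv2.HOUGH_GRADIENT,1,120,param1=80,param2=18,minRadius=74,maxRadius=92)[0]: print(np.round(rack(world("top",0,340+(x+.5)/6-.5,185+(y+.5)/6-.5,.099)*1000),1))
m=(R[:,2]>88)&(R[:,2]<110)&(abs(R[:,0]+10)<14)&(abs(R[:,1]-67)<16); print("post centre",np.round((R[m].min(0)+R[m].max(0))/2,1))
E
```

```text
t 30.05 pos [489.4 224.8 224.4] rack [ 31.4 327.2] ydir -77.4 F [ 0.3  0.4 -0.1] open -0.4 grip 0.0 q7 -113.7
132 [(90, 56.9), (102, 55.1), (114, 56.3), (126, 56.7), (138, 54.5)]
[   2.8 -133.9]
[12.2 -9.5]
[ 10.2 -70.9]
post centre [-9.5 68.3 93.9]
```

```bash
python3 - <<'E'
from h import *
def tilt(cam,d,c,tag):
    P=cloud(cam,d)*1000; Q=P.reshape(-1,3); R=np.c_[(Q[:,:2]-O)@RX,(Q[:,:2]-O)@RY,Q[:,2]]
    q=R[(np.hypot(R[:,0]-c[0],R[:,1]-c[1])<27)&(R[:,2]>90)&(R[:,2]<108)]
    k=np.linalg.lstsq(np.c_[q[:,:2]-c,np.ones(len(q))],q[:,2],rcond=None)[0]
    print(cam,tag,len(q),"slope deg",np.round(np.degrees(np.arctan(k[:2])),1),"z",k[2].round(1))
A=[(2,-134),(10,-71),(11,-9)]
for i,c in enumerate(A): tilt("top",np.load("topA.npy"),c,i+1)
for i,c in enumerate(A): tilt("top",np.load("top9.npy"),c,i+1)
for i,c in enumerate([(1,-132),(1.5,-65)]): tilt("top",np.load("top0.npy"),c,f"before{i+1}")
D=np.median([grab_frame("side")[1] for _ in range(6)],0)
I=grab_frame("side")[0]; cv2.imwrite("pics/sideA.png",I)
for i,c in enumerate(A): tilt("side",D,c,i+1)
for i,c in enumerate([(1,-132),(1.5,-65)]): tilt("side",np.load("side0.npy"),c,f"before{i+1}")
# cup side wall seen from the side camera: x of front silhouette by height
P=cloud("side",D)*1000; Q=P.reshape(-1,3); R=np.c_[(Q[:,:2]-O)@RX,(Q[:,:2]-O)@RY,Q[:,2]]
for i,c in enumerate(A):
    for lo,hi in((25,40),(45,60),(82,96)):
        q=R[(abs(R[:,1]-c[1])<22)&(R[:,2]>lo)&(R[:,2]<hi)&(abs(R[:,0])<40)]
        if len(q)>5: print(i+1,lo,len(q),"front x p3",np.percentile(q[:,0],3).round(1))
E
```

```text
top 1 406 slope deg [-0.4  0.7] z 98.2
top 2 408 slope deg [-2.1  1.2] z 98.9
top 3 407 slope deg [-3.3  0.9] z 99.2
top 1 410 slope deg [-0.2  0.8] z 98.3
top 2 404 slope deg [-2.3  1.7] z 98.8
top 3 407 slope deg [-2.4  0.9] z 99.1
top before1 413 slope deg [-0.3  1.1] z 97.9
top before2 406 slope deg [0.  0.7] z 98.0
side 1 231 slope deg [0.3 0.4] z 95.8
side 2 249 slope deg [-2.3  1. ] z 96.6
side 3 280 slope deg [-2.7  0. ] z 97.0
side before1 234 slope deg [-0.5 -0.5] z 95.6
side before2 257 slope deg [-0.   0.1] z 95.9
1 25 18 front x p3 -33.5
1 45 30 front x p3 -31.6
1 82 149 front x p3 -31.0
2 25 23 front x p3 -21.3
2 45 32 front x p3 -22.4
2 82 105 front x p3 -21.3
3 82 71 front x p3 -21.9
```

The lever is now flat, but the lids show stacks 2 and 3 pushed about 8 mm to the rear and leaning 2–3°. I pressed too hard when snugging. There is time to mend this: free the stop, straighten the row, and snug it more gently.

```bash
python3 -m jog '[[[0.5,0.19,0.6,0,0],[0.5,0.19,0.6,0,0],[0.5,0.19,0.6,0,0],[0.5,0.19,0.6,0,0],[0.5,0.19,0.6,0,0],[0.5,0.19,0.6,0,0],[0.5,0.19,0.6,0,0],[0.5,0.19,0.6,0,0],[0.5,0.19,0.6,0,0],[0.5,0,0,0.7,0],[0.5,0,0,0.8,0],[0.5,0,0,0.8,0],[0.5,0,0,0.6,0],[0.5,0,0,0.4,0],[0.5,0,0,0,0]]]' 20 >/dev/null; python3 -c "
from h import *
tell()"
```

```text
t 32.33 pos [631.9 -22.4  58.3] rack [117.5  55.2] ydir -77.6 F [-0.1 -0.   0.1] open 43.0 grip 0.0 q7 -86.7
```

```bash
python3 -m jog '[[[0.1,0,0.01,0.04,0],[0.1,0,0,0,0],[0.1,0,0,0,0],[0.1,-0.009,0,-0.144,0],[0.1,-0.028,0,-0.141,0],[0.1,-0.046,0,-0.136,0],[0.1,-0.064,0,-0.129,0],[0.1,-0.08,0,-0.12,0],[0.1,-0.095,0,-0.108,0],[0.1,-0.108,0,-0.095,0],[0.1,-0.12,0,-0.08,0],[0.1,-0.129,0,-0.064,0],[0.1,-0.136,0,-0.046,0],[0.1,-0.141,0,-0.028,0],[0.1,-0.144,0,-0.009,0],[0.1,0,0,0,0]]]' 20 >/dev/null;python3 -c "
from h import *
tell()"
```

```text
t 34.33 pos [580.6 -34.  114.3] rack [64.9 54.9] ydir -77.5 F [ 1.6  5.2 14.9] open 14.2 grip 19.3 q7 -85.7
```

```bash
python3 -m jog '[[[0.1,-0.05,0,0.05,0],[0.1,0,-0.05,0,0],[0.1,0,-0.05,0,0],[0.1,0,0,0,0],[0.4,0,0,0,0],[0.4,0,0,0,0],[0.4,0,0,-0.4,0],[0.4,0,0,-0.5,0],[0,0,0.5,0,0],[0,0.1,0.5,0,0],[0,0.1,0.5,0,0],[0,0.1,0.5,0,0],[0,0,0,0,0]]]' 20 >/dev/null; python3 - <<'E'
from h import *
tell()
d=grab_frame("side")[1]; P=cloud("side",d)*1000; Q=P.reshape(-1,3); R=np.c_[(Q[:,:2]-O)@RX,(Q[:,:2]-O)@RY,Q[:,2]]
q=R[(abs(R[:,1]+9)<27)&(abs(R[:,0]-9)<27)&(R[:,2]>88)&(R[:,2]<108)]; print(len(q), np.polyfit(q[:,0],q[:,2],1) if len(q)>20 else "")
E
```

```text
t 35.95 pos [ 611.4 -126.9  154.4] rack [ 75.1 -42.5] ydir -77.7 F [-0.5  0.5  0.5] open 0.0 grip 0.0 q7 -76.2
332 [1.09476969e-02 9.59901812e+01]
```

```bash
python3 -m jog '[[[0,0,-0.05,0.5,0],[0,0,0,0.54,0],[0,-0.15,0,0,0],[0,-0.13,0,0,0],[0,-0.06,0,0,0],[0,-0.06,0,0,0],[0,-0.06,0,0,0],[0,-0.06,0,0,0],[0,-0.06,0,0,0],[0,-0.06,0,0,0],[0,0,0,0,0]]]' 20 >/dev/null; python3 - <<'E'
from h import *
tell()
def tilt(d,c,tag):
    P=cloud("side",d)*1000; Q=P.reshape(-1,3); R=np.c_[(Q[:,:2]-O)@RX,(Q[:,:2]-O)@RY,Q[:,2]]
    q=R[(np.hypot(R[:,0]-c[0],R[:,1]-c[1])<36)&(R[:,2]>88)&(R[:,2]<106)&(abs(R[:,1]-c[1])<20)]
    if len(q)>20: print(tag,len(q),"front x",np.percentile(q[:,0],2).round(1),np.polyfit(q[:,0],q[:,2],1).round(3))
d=grab_frame("side")[1]
for i,y in enumerate((-134,-71,-6)): tilt(d,(2,y),i+1)
E
```

```text
t 37.38 pos [ 579.6 -129.2  102.8] rack [ 43.4 -37.9] ydir -77.6 F [0.4 0.4 0. ] open -0.0 grip 0.0 q7 -76.4
1 250 front x -30.5 [-2.0000e-03  9.5718e+01]
2 279 front x -25.3 [2.0000e-03 9.5651e+01]
3 302 front x -25.2 [-1.0000e-03  9.6113e+01]
```

```bash
python3 -m jog '[[[0,-0.05,0,0,0],[0,-0.05,0,0,0],[0,-0.04,0,0,0],[0,0,0,0,0]]]' 20 >/dev/null; cat >> h.py <<'E'
def tilt(d,c,tag):
    P=cloud("side",d)*1000; Q=P.reshape(-1,3); R=np.c_[(Q[:,:2]-O)@RX,(Q[:,:2]-O)@RY,Q[:,2]]
    q=R[(np.hypot(R[:,0]-c[0],R[:,1]-c[1])<36)&(R[:,2]>88)&(R[:,2]<106)&(abs(R[:,1]-c[1])<20)]
    if len(q)>20: print(tag,len(q),"front x",np.percentile(q[:,0],2).round(1),np.polyfit(q[:,0],q[:,2],1).round(3))
def row():
    d=grab_frame("side")[1]
    for i,y in enumerate((-134,-71,-6)): tilt(d,(2,y),i+1)
E
python3 -c "
from h import *
tell(); row()"
```

```text
t 37.92 pos [ 572.8 -130.6  102.8] rack [ 36.5 -37.9] ydir -77.6 F [0.4 0.4 1. ] open 0.2 grip 0.1 q7 -76.2
1 247 front x -31.3 [-4.0000e-03  9.5811e+01]
2 256 front x -27.1 [-1.0000e-02  9.5713e+01]
3 309 front x -27.0 [2.300e-02 9.589e+01]
```

```bash
python3 -m jog '[[[0,-0.04,0,0,0],[0,-0.04,0,0,0],[0,0,0,0,0]]]' 20 >/dev/null; python3 -c "
from h import *
tell(); row()"
```

```text
t 38.35 pos [ 568.9 -131.6  102.8] rack [ 32.5 -38. ] ydir -77.6 F [ 0.9 -0.3 -0.1] open 0.4 grip 0.2 q7 -76.1
1 240 front x -31.6 [-6.00e-03  9.57e+01]
2 254 front x -31.5 [4.0000e-03 9.5784e+01]
3 314 front x -29.5 [1.1000e-02 9.5962e+01]
```

```bash
python3 -m jog '[[[0,0.3,0,0,0],[0,0.3,0,0,0],[0.2,0,0,-0.6,0],[0.4,0,0,-0.5,0],[0.5,0,-0.5,0,0],[0.5,0,-0.5,0,0],[0.5,0,-0.5,0,0],[0.5,0,-0.45,0,0],[0.5,0,0,0.4,0],[0.5,0,0,0.3,0],[0.5,0,0,0.24,0],[0.5,0,0,0,0]]]' 20 >/dev/null; python3 -c "
from h import *
tell()"
```

```text
t 39.9 pos [577.  -30.  109.9] rack [62.3 59.5] ydir -77.6 F [ 0.2 -0.5  0.9] open 42.7 grip 0.0 q7 -86.2
```

Pinch, then creep forward gently until the first real rise in force.

```bash
python3 -m jog '[[[0.1,0,0,0,0],[0.1,0,0,0,0],[0.1,0,0,0,0],[0.1,0,0.02,0,0],[0.1,0,0.02,0,0],[0.1,0,0,0,0]]]' 25 | grep -E "posi|contact"; python3 -m jog '[[[0.1,0,0.015,0,0],[0.1,0,0,0,0]]]' | grep -E "posi|contact"; python3 -m jog '[[[0.1,0,0.015,0,0],[0.1,0,0,0,0]]]' | grep -E "posi|contact"; python3 -c "
from h import *
tell();row()"
```

```text
position: [0.5781, -0.0316, 0.1112]
contact_force: [0.8, 1.0, 6.0]
position: [0.5783, -0.0322, 0.1112]
contact_force: [0.5, 2.2, 6.3]
position: [0.5785, -0.0328, 0.1112]
contact_force: [0.9, 1.9, 5.8]
t 41.15 pos [578.5 -32.8 111.2] rack [63.1 56.5] ydir -77.5 F [0.9 1.9 5.8] open 13.1 grip 24.4 q7 -85.9
1 243 front x -30.6 [-1.300e-02  9.576e+01]
2 262 front x -28.0 [1.5000e-02 9.5678e+01]
3 313 front x -25.9 [4.0000e-03 9.5975e+01]
```

```bash
python3 -m jog '[[[0.1,0,0.015,0,0],[0.1,0,0,0,0]]]' | grep -E "posi|contact"; python3 -m jog '[[[0.1,0,0.015,0,0],[0.1,0,0,0,0]]]' | grep -E "posi|contact"; python3 -c "
from h import *
tell();row()"
```

```text
position: [0.5786, -0.0332, 0.1112]
contact_force: [-1.3, 4.0, 6.5]
position: [0.5787, -0.0336, 0.1112]
contact_force: [-1.6, 5.8, 6.7]
t 41.7 pos [578.7 -33.6 111.2] rack [63.1 55.6] ydir -77.5 F [-1.6  5.8  6.7] open 12.8 grip 24.5 q7 -85.8
1 236 front x -31.5 [-8.0000e-03  9.5752e+01]
2 274 front x -27.8 [-2.000e-03  9.603e+01]
3 304 front x -26.2 [6.0000e-03 9.5973e+01]
```

Snug at about 5 N, all upright. Now clamp: swing the lever most of the way down, release, and press it home from above.

```bash
python3 -m jog '[[[0.1,0.144,0,0.009,0],[0.1,0.141,0,0.028,0],[0.1,0.136,0,0.046,0],[0.1,0.129,0,0.064,0],[0.1,0.12,0,0.08,0],[0.1,0.108,0,0.095,0],[0.1,0.095,0,0.108,0],[0.1,0.08,0,0.12,0],[0.1,0.064,0,0.129,0],[0.1,0.046,0,0.136,0],[0.1,0,0,0,0]]]' 25 >/dev/null; python3 -c "
from h import *
tell();row()"
```

```text
t 43.12 pos [635.8 -20.3  73.1] rack [121.7  56.4] ydir -77.5 F [20.6 12.5 22.4] open 13.2 grip 160.7 q7 -86.6
1 244 front x -31.0 [-1.5000e-02  9.5714e+01]
2 275 front x -26.9 [6.0000e-03 9.5619e+01]
3 294 front x -26.3 [1.2000e-02 9.5808e+01]
```

```bash
python3 -m jog '[[[0.3,0,0,0,0],[0.4,0,0,0,0],[0.5,0,0,0,0],[0.5,0,0,-0.4,0],[0.5,0,0,-0.5,0],[0.2,0,0.02,0,0],[0,0,0,0,0],[0,0,0,0,0],[0,0,0,0.2,0],[0,0,0,0.15,0],[0,0,0,0,0]]]' 20 | grep -E "posi|contact"; python3 -m jog '[[[0,0,0,0.15,0],[0,0,0,0.15,0],[0,0,0,0.1,0],[0,0,0,0,0]]]' | grep -E "posi|contact"; python3 -c "
from h import *
tell()"
```

```text
position: [0.6302, -0.0242, 0.0966]
contact_force: [-1.4, 0.4, 2.6]
position: [0.632, -0.0237, 0.078]
contact_force: [3.6, 1.6, 6.3]
t 45.05 pos [632.  -23.7  78. ] rack [117.3  53.8] ydir -77.5 F [3.6 1.6 6.3] open 0.2 grip 3.2 q7 -86.4
```

```bash
python3 -m jog '[[[0,0,0,0.03,0],[0,0,0,0.02,0],[0,0,0,0,0]]]' | grep -E "posi|contact"; python3 -m jog '[[[0,0,0,0.02,0],[0,0,0,0,0]]]' | grep -E "posi|contact"
```

```text
position: [0.6323, -0.0238, 0.0767]
contact_force: [-0.0, 1.4, 25.3]
position: [0.6325, -0.0238, 0.0762]
contact_force: [-2.4, 2.0, 32.1]
```

```bash
python3 -m jog '[[[0,0,0,-0.3,0],[0,0,0,-0.6,0],[0,0,0,-0.8,0],[0,0,0,-0.8,0],[0,0,0,-0.5,0],[0,-0.2,-0.6,0,0],[0,-0.2,-0.6,0,0],[0,-0.2,-0.6,0,0],[0,-0.2,-0.6,0,0],[0,-0.2,-0.6,0,0],[0,-0.2,-0.6,0,0],[0,-0.2,-0.6,0,0],[0,-0.2,-0.6,0,0],[0,-0.2,-0.6,0,0],[0,0,0,0,0]]]' >/dev/null; python3 - <<'E'
from h import *
tell(); row()
fs=[grab_frame("top") for _ in range(8)]; I=np.mean([f[0] for f in fs],0).astype(np.uint8); d=np.median([f[1] for f in fs],0); cv2.imwrite("pics/topB.png",I); np.save("topB.npy",d)
for tag,I,d in(("A",cv2.imread("pics/topA.png"),np.load("topA.npy")),("B",I,d)):
    P=cloud("top",d)*1000; Q=P.reshape(-1,3); R=np.c_[(Q[:,:2]-O)@RX,(Q[:,:2]-O)@RY,Q[:,2]]
    m=(R[:,0]>85)&(R[:,0]<150)&(abs(R[:,1]-55)<9)&(R[:,2]>40)&(R[:,2]<85); L=R[m]
    print(tag,"lever z",[(x,float(np.round(np.median(L[abs(L[:,0]-x)<6][:,2]),1))) for x in(90,102,114,126,138)],"y",L[:,1].mean().round(2))
    g=cv2.resize(I[185:265,340:445],None,fx=6,fy=6,interpolation=2); g=cv2.GaussianBlur(cv2.cvtColor(g,cv2.COLOR_BGR2HSV)[...,1],(7,7),0)
    for x,y,r in cv2.HoughCircles(g,cv2.HOUGH_GRADIENT,1,120,param1=80,param2=18,minRadius=74,maxRadius=92)[0]: print(np.round(rack(world("top",0,340+(x+.5)/6-.5,185+(y+.5)/6-.5,.099)*1000),1))
    # post centroid by darkness
    g=cv2.cvtColor(I,cv2.COLOR_BGR2GRAY)[238:262,334:360]; k=np.clip(70.-g,0,None); v,u=np.mgrid[238:262,334:360]
    u,v=(k*u).sum()/k.sum(),(k*v).sum()/k.sum(); print("post",np.round(rack(world("top",0,u,v,.092)*1000),2))
E
```

```text
t 47.55 pos [483.2 222.  224. ] rack [ 24.7 325.8] ydir -77.4 F [0.9 0.2 0.3] open 0.1 grip 0.0 q7 -113.8
1 240 front x -30.8 [-6.0000e-03  9.5856e+01]
2 269 front x -26.7 [5.0000e-03 9.5896e+01]
3 298 front x -26.3 [9.0000e-03 9.5875e+01]
A lever z [(90, 56.9), (102, 55.1), (114, 56.3), (126, 56.6), (138, 55.0)] y 55.89
[   2.8 -133.9]
[12.2 -9.5]
[ 10.2 -70.9]
post [-13.73  60.04]
B lever z [(90, 55.9), (102, 56.3), (114, 55.8), (126, 55.3), (138, 55.4)] y 56.48
[  6.4 -71.1]
[ 7.1 -7.4]
[-1.000e-01 -1.343e+02]
post [-13.71  62.34]
```

```bash
python3 -c "
from h import *
print(robot.finish_job())"
```

```text
the job is handed in; nothing more can be done
None
```

I handed the job in at about 48 s: the tall closed stack is in the lane, all three stand upright and pushed up to the end plate, and the cam lever is flat so the stop is clamped. I estimate under about 0.5 mm of play; stacks 2 and 3 sit about 5 mm to the rear of the lane's middle. My first snugging pressed too hard and left those two leaning, so I freed the stop, straightened the row and clamped it again.

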